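# Close the filter holder between the bottle and the jar and hold it shut

## Robot

A 6-joint arm with a two-finger parallel gripper is mounted at the origin on the work surface. World frame = base frame: x ahead of the robot, y to its left, z up, the work surface at z = 0. Lengths are in m, angles in rad, forces in N, time in s.
With the tool pointing down it reaches from about 0.4 to 0.825 m from the base axis. Payload 7 kg.
Tool frame: the origin (TCP) lies at the very end of the fingers, on their centre line; the grasp point (between the pads) lies 19 mm behind it; y points along the fingers, x is the direction in which the jaws open and shut, and the axes are right-handed (so a half turn about y gives the same grasp; the last joint's range is limited). The gripper opens to 85 mm and grips with 20 to 120 N. Pads are 22 mm wide; open, the fingers measure 114 mm over their backs; the gripper's body (76 mm by 85 mm) begins 54 mm behind the grasp point. The pads swing forward as they close: fully open they stand 13 mm farther back than shut.
Start: joints at [1.548, 0.359, 0.012, 0, -1.224, -0.288], TCP at [0.206, 0.643, 0.2] pointing down, gripper open.
Joint ranges: [-3.07, 3.07], [-1.43, 2.12], [-1.02, 1.25], [-3.03, 1.67], [-3.05, -0], [-3.03, 3.03]. Speed limits (rad/s): [2.39, 2.39, 3.01, 3.14, 3.14, 3.14].

## Interface

Orientations are given as a unit quaternion [w, x, y, z].
In Python, from rig import r gives the robot as it stands.
- The arm moves only by the tool send_rows, never from a script. Its argument "increments" is a list that holds one entry, the list of rows, each a list of 5 numbers: the opening in per cent of the stroke, from 0 (shut) to 100 (fully open), then the shift along the tool's x, y, z in mm, then the turn about the tool's y in degrees. In form: [[[grip, x, y, z, roll], ...]]. A call has 1 to 8 rows; each row is the pose to reach, as a shift and turn from the pose commanded when the call began, along the tool's axes at that moment; what a row does not reach only later rows make up. A row lasts 1/8 s, in which the tool goes at most 62.5 mm and 10.7 degrees, less where a joint would pass 70% of its speed; a pose out of reach is approached as far as the arm can. A call with a gripper value outside its range is refused whole. The fingers move at their own pace and stop on an object; the grip force is fixed at half the most. Time passes only in rows, so rows that repeat a pose let the fingers close. It gives the time, the measured TCP pose, the force and the opening at its end, in the units of the state.
- r.get_obs(): the state, without advancing time (a new reading comes with each control period).
- r.get_image(name): name is "scene" or "top"; returns the picture (420x560x3 uint8, red, green, blue); there is no depth.
- r.camera_info(name): a dict with "vertical_fov" (degrees; the focal length in pixels is half the picture's height over the tangent of half this angle, whatever the lens; pixels are square), "cx", "cy" (the principal point, pixels), "k1" (the pictures are not rectified: a ray, as slopes to the right and down, at radius r is drawn at 1 + k1 r^2 times it, then the intrinsics apply), "rvec" (rotation vector, rad) and "tvec" (3), from world to camera coordinates, as OpenCV has them. Camera axes: x right, y down, z forward; pixel columns grow to the right and rows downward; lengths in m; the calibration is good to about 2 mm. A picture is of the moment at which its call begins. camera_info takes no time and is no camera call.
- r.finish_job(): hands the job in, once; it reports no verdict.
Trained networks look in the newest picture that a camera, given by its name, has taken for a name from the list of things; names that differ only in an ending like _2 or _b are one class to them, and where a whole thing is asked for, a point or a joint stands for the part that bears it (a point fixed in the world has none). Each returns a list of dicts, best first, with "conf" (0 to 1); they miss things now and then, are a little off and sometimes report something else, mostly with a low value. They report only what shows in the picture. A call takes as long as a camera call. They do not tell look-alikes from the thing itself.
- r.recognise(camera, thing): "at" ([row, column] in pixels, amid what is visible of it).
- r.pinpoint(camera, thing): "at" ([row, column] in pixels: a listed point, or the origin of a listed thing).
The state is a dict: "t": time; "qpos": joint angles; "joint_velocities": joint speeds; "effort": joint torques, N m; "tool_pos": TCP position; "orientation": TCP orientation; "wrist_force": force on the tool from outside, world axes, zero at the start; "wrist_torque": the same for the moment, N m; "grip_width": finger opening in m.
Only numpy, scipy, OpenCV 4.12 (cv2) and the standard library are available. Lean on these libraries where they do the work, as an engineer would, in place of code of your own. Each camera call takes 0.05 s, during which the arm holds its last target.

## Task

First set the filter holder's lower half (the one with the two dowels) on the bench midway between the amber bottle and the glass jar, its long side along the line from one to the other, and let go of it. Then fit the upper half over both dowels and press it down against the springy seal until the two halves close flush. Finish while still holding them pressed shut; leave the bottle, the jar and the other things on the bench where they are.

Things in the scene. Friction and masses are not known exactly. Their poses are not given: they have to be found in the camera images.
- lower_center (a point): Lower half, loose, 0.5 kg: aluminium block 120 (x) by 50 (y) by 30 mm (z up). Point: the block's centre, 15 mm over its underside. Grip it across the 50 mm. On its top at x = +-44 mm stand 2 steel dowels, 10 mm in diameter, 24 mm tall, the last 8 mm tapering to 4 mm. Amid the top a black seal plate, 54 by 36 mm, stands 4 mm proud on springs. Same after a half turn.
- upper_center (a point): Upper half, loose, 0.25 kg, right way up: aluminium plate 120 (x) by 50 (y) by 16 mm with 13 mm through holes at x = +-44 mm; amid its top a grip rib 56 (x) by 18 (y), 40 mm tall (56 mm in all). Point: on the mid axis, 28 mm over the flat underside. Grip the rib across its 18 mm. Same after a half turn. Closed flush, it is 43 mm above lower_center; unpressed on the seal, 47 mm.
- seal (a joint): How far the sprung seal plate in the lower half is pushed down, in m: 0 free (4 mm proud of the block), 0.004 when the halves are closed flush. The springs push back with 6 N at 0, rising to 12 N at 0.004, so the upper half's own weight does not close the gap, and it opens again when let go.
- bottle: Amber glass bottle with a white cap, standing, 64 mm in diameter, 140 mm tall; origin at the centre of its underside, z up. Its own -y axis points to the jar, whose centre is 300 mm away. To be left where it stands.
- jar: Squat clear glass jar with a white lid, standing, 72 mm in diameter, 85 mm tall; origin at the centre of its underside, z up. To be left where it stands.
- dish: Clear dish, 70 mm in diameter, 18 mm tall, standing on the bench between the two halves' starting places; origin at the centre of its underside. To be left alone.
- beaker: White beaker, 68 mm in diameter, 85 mm tall, off to the left; origin at the centre of its underside. To be left alone.
- tip_box: Grey pipette tip box with a white lid, 82 by 117 mm, 65 mm tall, off to the right; origin at the centre of its underside. To be left alone.
There are look-alikes about, which are no part of the job. Leave any yellow look-alike of the part that bears upper_center alone.

How it is judged:
On the way, in this order (a step that is already met when the one before it is completed fails the run):
1. the lower half stands on the bench midway between bottle and jar, along their line, and is let go (y of lower_center in the frame of bottle between -0.17 and -0.13 m and x of lower_center in the frame of bottle between -0.02 and 0.02 m and angle between the x axis of lower_center and the y axis of bottle, either way round below 0.2 rad and angle between lower_center's own z axis and vertical below 0.05 rad and height (world z) of lower_center below 0.019 m and contact force between the fingers and lower below 0.3 N and linear speed of lower below 0.02 m/s), for 0.2 s.
2. the upper half is over both dowels (x of upper_center in the frame of lower_center between -0.004 and 0.004 m and y of upper_center in the frame of lower_center between -0.004 and 0.004 m and z of upper_center in the frame of lower_center below 0.055 m and angle between the x axis of upper_center and the x axis of lower_center, either way round below 0.08 rad), for 0.1 s.
At the end, for the whole second after the job is handed in: Lower half flat on the bench within 20 mm each way of the midpoint of bottle and jar, within 0.2 rad of their line; upper half on the dowels (3 mm, 0.06 rad), gap under 1.6 mm, seal in more than 2.5 mm, over 6 N between the halves, fingers still bearing on the upper half (over 3 N) (y of lower_center in the frame of bottle between -0.17 and -0.13 m and x of lower_center in the frame of bottle between -0.02 and 0.02 m and angle between the x axis of lower_center and the y axis of bottle, either way round below 0.2 rad and angle between lower_center's own z axis and vertical below 0.05 rad and height (world z) of lower_center below 0.019 m and x of upper_center in the frame of lower_center between -0.003 and 0.003 m and y of upper_center in the frame of lower_center between -0.003 and 0.003 m and z of upper_center in the frame of lower_center between 0.04 and 0.0446 m and angle between the x axis of upper_center and the x axis of lower_center, either way round below 0.06 rad and angle between the z axis of upper_center and the z axis of lower_center, either way round below 0.06 rad and value of joint seal above 0.0025 m and contact force between upper and lower above 6 N and contact force between the fingers and upper above 3 N and linear speed of upper below 0.02 m/s); the arm keeps its last pose, push and grip.
It fails at once if the bottle is pushed or knocked over (distance of bottle from where it was at the start of the episode above 0.015 m or angle between bottle's own z axis and vertical above 0.5 rad).
It fails at once if the jar is pushed or knocked over (distance of jar from where it was at the start of the episode above 0.015 m or angle between jar's own z axis and vertical above 0.5 rad).
It fails at once if the dish is disturbed (distance of dish from where it was at the start of the episode above 0.02 m or angle between dish's own z axis and vertical above 0.5 rad).
It fails at once if the beaker is disturbed (distance of beaker from where it was at the start of the episode above 0.02 m or angle between beaker's own z axis and vertical above 0.5 rad).
It fails at once if the tip box is disturbed (distance of tip_box from where it was at the start of the episode above 0.02 m or angle between tip_box's own z axis and vertical above 0.5 rad).
It also fails if it takes over 64 s, if anything falls off the work surface, if the arm or the gripper's body presses on something with over 40 N, if the wrist force passes 120 N, or if a joint passes its speed limit or range.

## Working session

There is one attempt and no reset: what is moved stays moved. The work goes in short steps, Python scripts to look and compute and a tool call to move; the robot and the scene stay as the last step left them, time stands still between calls to the robot, and variables do not carry over. Pictures are saved under pics/ and viewed, and the job is handed in when it is done.

Besides the shell and the picture viewer there is one more tool, called after "Call:" as name(argument=value, ...) on one line, values as JSON. send_rows: Moves the arm, as the interface text tells. Its arguments: {"type":"object","properties":{"increments":{"type":"array","items":{"type":"array","items":{"type":"array","items":{"type":"number"}}}}},"required":["increments"]}

```bash
ls; mkdir -p pics
cat > h.py <<'E'
import numpy as np, cv2
from rig import r
from scipy.spatial.transform import Rotation as R
def cam(n):
    c=r.camera_info(n); f=210/np.tan(np.radians(c["vertical_fov"])/2)
    return c,f
def proj(n,P):
    c,f=cam(n); Rm=cv2.Rodrigues(np.array(c["rvec"],float))[0]
    p=np.atleast_2d(P)@Rm.T+np.array(c["tvec"]).ravel()
    s=p[:,:2]/p[:,2:]; r2=(s**2).sum(1,keepdims=True)
    s=s*(1+c["k1"]*r2)
    return np.c_[s[:,1]*f+c["cy"],s[:,0]*f+c["cx"]]  # row,col
def back(n,at,z):
    c,f=cam(n); Rm=cv2.Rodrigues(np.array(c["rvec"],float))[0]
    d=np.array([(at[1]-c["cx"])/f,(at[0]-c["cy"])/f]); s=d.copy()
    for _ in range(30): s=d/(1+c["k1"]*(s@s))
    C=-Rm.T@np.array(c["tvec"]).ravel(); v=Rm.T@np.r_[s,1]
    return C+v*(z-C[2])/v[2]
def save(n,name):
    im=r.get_image(n); cv2.imwrite("pics/"+name,im[:,:,::-1]); return im
E
python3 - <<'E'
from h import *
save("scene","s0.png"); save("top","t0.png")
for n in("scene","top"):
    print(n,r.camera_info(n))
    for th,z in [("lower_center",.015),("upper_center",.028),("bottle",0),("jar",0),("dish",0),("beaker",0),("tip_box",0)]:
        for d in r.pinpoint(n,th): print(th,np.round(d["at"]),round(d["conf"],2),np.round(back(n,d["at"],z),3))
o=r.get_obs()
for k in o: print(k,np.round(o[k],3))
E
```

```text
pics
scene {'vertical_fov': 47.40959612633915, 'cx': 278.9927966680433, 'cy': 210.1522355080301, 'k1': -0.1712902977987444, 'rvec': array([ 2.40609017,  0.94963029, -0.28806652]), 'tvec': array([-0.38847938, -0.26267815,  1.62775621])}
lower_center [148. 302.] 0.84 [0.394 0.257 0.015]
upper_center [250. 186.] 0.95 [ 0.412 -0.257  0.028]
upper_center [240. 133.] 0.57 [ 0.273 -0.344  0.028]
upper_center [130. 353.] 0.19 [0.473 0.426 0.028]
bottle [215. 350.] 0.9 [0.669 0.171 0.   ]
jar [279. 283.] 0.72 [ 0.664 -0.126  0.   ]
dish [206. 242.] 0.6 [ 0.406 -0.031  0.   ]
beaker [131. 352.] 0.88 [0.461 0.445 0.   ]
tip_box [325. 161.] 0.78 [ 0.521 -0.448  0.   ]
top {'vertical_fov': 46.52448964481739, 'cx': 272.56698090118414, 'cy': 210.96566790742958, 'k1': -0.05162894882149306, 'rvec': array([ 2.20527321, -2.16933039,  0.08549348]), 'tvec': array([-0.00309358,  0.4962301 ,  1.47303517])}
lower_center [238. 189.] 0.9 [0.409 0.258 0.015]
upper_center [241. 359.] 0.94 [ 0.408 -0.258  0.028]
upper_center [286. 385.] 0.91 [ 0.275 -0.338  0.028]
jar [161. 317.] 0.9 [ 0.657 -0.131  0.   ]
beaker [221. 128.] 0.86 [0.46 0.45 0.  ]
tip_box [203. 419.] 0.55 [ 0.529 -0.45   0.   ]
t 0.8
qpos [ 1.548  0.359  0.012 -0.    -1.224 -0.288]
joint_velocities [-0.001 -0.001 -0.003 -0.001 -0.002  0.001]
effort [  0.    -58.287  29.367   6.942  -0.     -0.   ]
tool_pos [0.206 0.643 0.2  ]
orientation [ 0.417 -0.417  0.571 -0.571]
wrist_force [ 0.751 -0.633 -0.523]
wrist_torque [-0.004 -0.05  -0.035]
grip_width 0.086
```

View pics/s0.png

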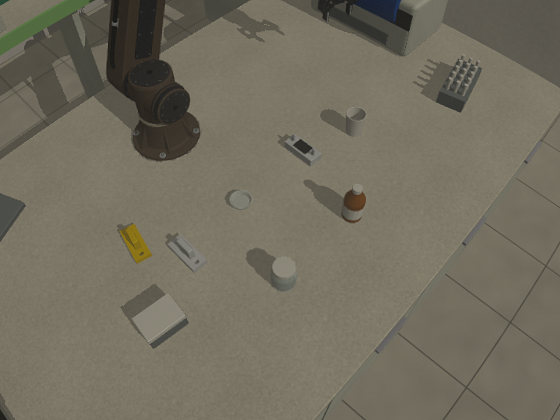

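View pics/t0.png

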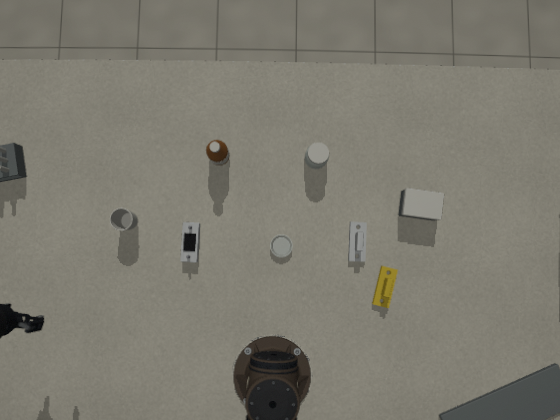

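Run:
```python
import cv2,numpy as np
t=cv2.imread('pics/t0.png');s=cv2.imread('pics/s0.png')
f=lambda im,r,c,h=35:cv2.resize(im[r-h:r+h,c-h:c+h],(390,290*390//290),interpolation=cv2.INTER_CUBIC)
g=lambda a:cv2.resize(a,(390,290))
def crop(im,r,c,hw=54,hh=40): return cv2.resize(im[r-hh:r+hh,c-hw:c+hw],(390,289),interpolation=cv2.INTER_CUBIC)
cv2.imwrite('pics/c0.png',np.vstack([np.hstack([crop(t,238,189),crop(t,258,370)]),np.hstack([crop(s,148,302),crop(s,245,160)])]))
```

```text
(no output)
```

View pics/c0.png

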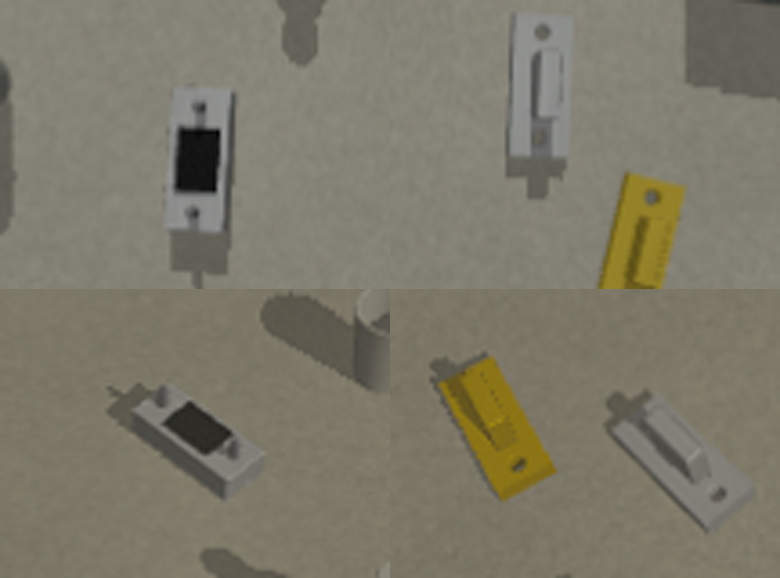

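Candidates for the upper half are the silver plate at top (241,359) and the yellow one at top (286,385). The silver one fits: the yellow is the named look-alike, and the crop confirms plate, rib and holes. The only lower half is at top (238,189), with a black seal and two dowels. Next I'll fit the poses.

```bash
cat > fit.py <<'E'
from h import *
from scipy.optimize import minimize
def box(cx,cy,th,lx,ly,z0,z1):
    P=np.array([[a*lx/2,b*ly/2,z] for a in(-1,1) for b in(-1,1) for z in(z0,z1)])
    P[:,:2]=P[:,:2]@np.array([[np.cos(th),np.sin(th)],[-np.sin(th),np.cos(th)]])
    return P+[cx,cy,0]
def cyl(cx,cy,rad,z0,z1):
    a=np.linspace(0,2*np.pi,24,endpoint=False)
    return np.array([[cx+rad*np.cos(t),cy+rad*np.sin(t),z] for t in a for z in(z0,z1)])
S=16
def hullmask(n,Ps,off,shape):
    m=np.zeros(shape,np.uint8)
    for P in Ps:
        p=proj(n,P)[:,::-1]-off[::-1]
        h=cv2.convexHull(p.astype(np.float32))[:,0]
        cv2.fillConvexPoly(m,np.round(((h+.5)*6-.5)*S).astype(np.int32),255,shift=4)
    return m
def fit(masks,model,x0,d):
    # masks: {cam:(mask float crop (upsampled x6), off)}
    def cost(x):
        c=0
        for n,(m,off) in masks.items():
            k=hullmask(n,model(x),np.array(off),m.shape)
            c+=np.abs(k.astype(float)/255-m).sum()/36
        return c
    best=None
    sim=np.vstack([x0]+[np.array(x0)+np.eye(len(x0))[i]*d[i] for i in range(len(x0))])
    for _ in range(2):
        q=minimize(cost,sim[0],method="Nelder-Mead",options=dict(initial_simplex=sim,xatol=1e-5,fatol=.01,maxiter=400))
        sim=np.vstack([q.x]+[q.x+np.eye(len(x0))[i]*d[i]*-.5 for i in range(len(x0))])
    return q.x,q.fun
def crop(n,im,at,h,fn):
    r0,c0=int(at[0])-h,int(at[1])-h
    sub=im[r0:r0+2*h,c0:c0+2*h]
    up=cv2.resize(sub,None,fx=6,fy=6,interpolation=cv2.INTER_LINEAR)
    return fn(up).astype(float),(r0,c0)
E
python3 - <<'E'
import cv2,numpy as np
for n in 'st':
    im=cv2.imread(f'pics/{n}0.png')
    for nm,(a,b) in {'s':{'low':(148,302),'up':(250,186),'bench':(170,250),'jar':(268,283),'cap':(188,357)},'t':{'low':(250,189),'up':(255,356),'bench':(200,250),'jar':(152,318),'cap':(147,214)}}[n].items():
        h=cv2.cvtColor(im,cv2.COLOR_BGR2HSV)
        print(n,nm,im[a,b],h[a,b]) 
    print(im[148,285:325,:].tolist() if n=='s' else im[255,175:206].tolist())
E
```

```text
s low [41 46 47] [25 33 47]
s up [112 119 121] [ 23  19 121]
s bench [100 117 122] [ 23  46 122]
s jar [121 135 140] [ 22  35 140]
s cap [122 136 140] [ 23  33 140]
[[93, 107, 113], [72, 79, 82], [69, 73, 75], [71, 76, 76], [71, 77, 77], [70, 76, 77], [70, 74, 76], [67, 73, 74], [85, 91, 93], [111, 118, 120], [123, 130, 133], [103, 110, 112], [62, 67, 68], [38, 42, 44], [37, 41, 43], [40, 45, 47], [39, 43, 45], [41, 46, 47], [40, 44, 46], [38, 43, 45], [40, 44, 46], [39, 43, 45], [37, 44, 45], [39, 45, 46], [41, 44, 46], [36, 40, 42], [42, 46, 47], [81, 86, 88], [112, 119, 120], [118, 126, 128], [107, 122, 125], [104, 119, 125], [103, 120, 125], [103, 119, 125], [105, 121, 126], [106, 121, 127], [105, 121, 127], [105, 122, 127], [106, 122, 128], [104, 120, 126]]
t low [36 35 34] [105  14  36]
t up [ 90  99 101] [ 25  28 101]
t bench [118 129 132] [ 24  27 132]
t jar [141 148 150] [ 23  15 150]
t cap [141 148 149] [ 26  14 149]
[[121, 133, 135], [120, 132, 135], [121, 132, 135], [123, 134, 136], [122, 133, 136], [119, 127, 128], [135, 138, 137], [139, 141, 139], [138, 140, 139], [142, 144, 143], [142, 144, 143], [130, 132, 131], [118, 119, 118], [103, 104, 102], [111, 112, 111], [133, 135, 134], [139, 141, 140], [140, 141, 140], [140, 142, 140], [139, 141, 139], [139, 141, 140], [138, 140, 139], [87, 87, 87], [77, 83, 85], [114, 125, 127], [118, 130, 132], [120, 131, 132], [121, 133, 135], [123, 134, 137], [122, 133, 136], [123, 134, 137]]
```

```bash
cat > run1.py <<'E'
from fit import *
import sys
def load(tag): return {'scene':cv2.imread(f'pics/s{tag}.png'),'top':cv2.imread(f'pics/t{tag}.png')}
thr={'top':.945,'scene':.883}
def ratio(n):
    def f(u):
        u=u.astype(float); u=cv2.GaussianBlur(u,(0,0),3)
        q=u[...,0]/u[...,2]
        return np.clip((q-thr[n])/.05+.5,0,1)
    return f
def biggest(m):
    k,l,s,c=cv2.connectedComponentsWithStats((m>.3).astype(np.uint8))
    h=m.shape[0]//2
    # component with most area near centre
    i=1+np.argmax(s[1:,4]); mm=l==i
    # fill holes
    cs,_=cv2.findContours(mm.astype(np.uint8),cv2.RETR_EXTERNAL,cv2.CHAIN_APPROX_NONE)
    out=m*mm; fill=np.zeros(m.shape,np.uint8); cv2.drawContours(fill,cs,-1,1,-1)
    er=cv2.erode(fill,np.ones((5,5))); return np.maximum(out,er)
def dobody(ims,model,x0,d,h,pt,cams=('scene','top'),dbg=None):
    masks={}
    for n in cams:
        at=proj(n,pt)[0]; m,off=crop(n,ims[n],at,h,ratio(n)); m=biggest(m); masks[n]=(m,off)
    x,f=fit(masks,model,x0,d)
    if dbg:
        v=[]
        for n,(m,off) in masks.items():
            k=hullmask(n,model(x),np.array(off),m.shape)
            v.append(np.dstack([m*255,k,m*0]).astype(np.uint8))
        cv2.imwrite(dbg,cv2.resize(np.hstack(v),(390*len(v),390)))
    return x,f
low=lambda x:[box(x[0],x[1],x[2],.12,.05,0,.03)]
upp=lambda x:[box(x[0],x[1],x[2],.12,.05,0,.016),box(x[0],x[1],x[2],.056,.018,.016,.056)]
if __name__=="__main__":
    ims=load('0')
    for cams in (('scene','top'),('top',),('scene',)):
        t=''.join(c[0] for c in cams)
        print(cams)
        print('low',dobody(ims,low,[.405,.258,.02],[.005,.005,.1],32,[.405,.258,.015],cams,f'pics/fl{t}.png'))
        print('up',dobody(ims,upp,[.41,-.258,.02],[.005,.005,.1],32,[.41,-.258,.028],cams,f'pics/fu{t}.png'))
        print('jarlid',dobody(ims,lambda x:[cyl(x[0],x[1],.036,.066,.085)],[.662,-.128],[.005,.005],24,[.662,-.128,.075],cams,f'pics/fj{t}.png'))
        print('cap',dobody(ims,lambda x:[cyl(x[0],x[1],.015,.12,.14)],[.662,.17],[.005,.005],10,[.662,.17,.13],cams,f'pics/fc{t}.png'))
E
python3 run1.py; python3 -c "
import cv2,numpy as np
a=[cv2.resize(cv2.imread('pics/f%sst.png'%c),(390,195)) for c in 'lujc']
cv2.imwrite('pics/f.png',np.vstack([np.hstack(a[:2]),np.hstack(a[2:])]))"
```

```text
('scene', 'top')
low (array([ 0.39820024,  0.25545602, -0.03694169]), np.float64(89.84106221323515))
up (array([ 0.40817357, -0.25568516, -0.0293853 ]), np.float64(56.661706046027774))
jarlid (array([ 0.68190957, -0.14268603]), np.float64(821.0329934804255))
cap (array([0.71754688, 0.18476563]), np.float64(40.39595229356679))
('top',)
low (array([ 0.39835236,  0.25548843, -0.04077583]), np.float64(33.0445364111674))
up (array([ 0.40799534, -0.25573518, -0.02989131]), np.float64(20.064944970487122))
jarlid (array([ 0.65875382, -0.12142415]), np.float64(38.36567324967348))
cap (array([0.66700366, 0.17250305]), np.float64(65.37567970519487))
('scene',)
low (array([ 0.39734129,  0.25543135, -0.0610435 ]), np.float64(55.78754942916891))Traceback (most recent call last):
  File "run1.py", line 40, in <module>
    print('up',dobody(ims,upp,[.41,-.258,.02],[.005,.005,.1],32,[.41,-.258,.028],cams,f'pics/fu{t}.png'))
               ~~~~~~^^^^^^^^^^^^^^^^^^^^^^^^^^^^^^^^^^^^^^^^^^^^^^^^^^^^^^^^^^^^^^^^^^^^^^^^^^^^^^^^^^^
  File "run1.py", line 24, in dobody
    x,f=fit(masks,model,x0,d)
        ~~~^^^^^^^^^^^^^^^^^^
  File "fit.py", line 29, in fit
    q=minimize(cost,sim[0],method="Nelder-Mead",options=dict(initial_simplex=sim,xatol=1e-5,fatol=.01,maxiter=400))
    res = _minimize_neldermead(fun, x0, args, callback, bounds=bounds,
                               **options)
    fxr = func(xr)
    fx = function(np.copy(x), *(wrapper_args + args))
  File "fit.py", line 23, in cost
    k=hullmask(n,model(x),np.array(off),m.shape)
  File "fit.py", line 14, in hullmask
    p=proj(n,P)[:,::-1]-off[::-1]
      ~~~~^^^^^
  File "h.py", line 8, in proj
    c,f=cam(n); Rm=cv2.Rodrigues(np.array(c["rvec"],float))[0]
        ~~~^^^
  File "h.py", line 5, in cam
    c=r.camera_info(n); f=210/np.tan(np.radians(c["vertical_fov"])/2)
ValueError: time passes only in moves, steps and waits
```

View pics/f.png

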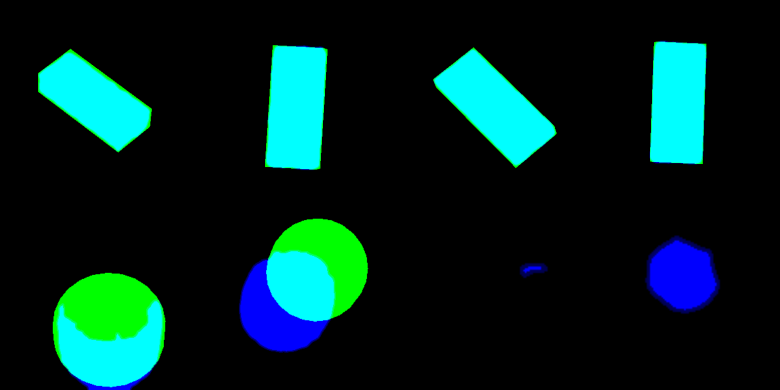

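```bash
python3 - <<'E'
from rig import r
import pickle
pickle.dump({n:r.camera_info(n) for n in('scene','top')},open('cam.pkl','wb'))
E
sed -i 's/^from rig import r$/from rig import r\nimport pickle\nCI=pickle.load(open("cam.pkl","rb"))/; s/c=r.camera_info(n)/c=CI[n]/' h.py
python3 - <<'E'
from run1 import *
from h import *
ims=load('0')
print('up s',dobody(ims,upp,[.41,-.258,.02],[.005,.005,.1],32,[.41,-.258,.028],('scene',)))
o=r.get_obs(); M=R.from_quat(np.array(o['orientation']),scalar_first=True).as_matrix(); print(np.round(M,3))
print(o['t'])
E
cat > plan.py <<'E'
from h import *
def plan(tx,ty,tz,ang):
    """target TCP and jaw axis angle (world, mod pi) -> tool shift mm, roll deg from current commanded (measured) pose"""
    o=r.get_obs(); M=R.from_quat(np.array(o['orientation']),scalar_first=True).as_matrix()
    d=M.T@(np.array([tx,ty,tz])-o['tool_pos'])*1000
    a=np.arctan2(M[1,0],M[0,0])
    da=np.degrees((ang-a+np.pi/2)%np.pi-np.pi/2)
    print('t',round(o['t'],2),'pos',np.round(o['tool_pos'],4),'jaw',np.degrees(a).round(2),'down',np.round(M[:,1],3),'w',round(o['grip_width'],4),'F',np.round(o['wrist_force'],1),'q6',round(o['qpos'][5],2))
    print('shift xyz',np.round(d,1),'world turn',da.round(1),'-> roll',(-da).round(1))
E
python3 -c "
from plan import *
plan(.398,.2555,.15,np.pi/2-.038)"
```

```text
up s (array([ 0.40803546, -0.25541276, -0.0268575 ]), np.float64(36.462929860399235))
[[-0.306 -0.     0.952]
 [-0.952  0.    -0.306]
 [-0.    -1.    -0.   ]]
0.8
t 0.8 pos [0.2064 0.6426 0.1995] jaw -107.81 down [-0.  0. -1.] w 0.0857 F [ 0.8 -0.6 -0.5] q6 -0.29
shift xyz [310.   49.5 300.8] world turn 15.6 -> roll -15.6
```

Call:
send_rows(increments=[[[100, 310, 49.5, 300.8, -15.6], [100, 310, 49.5, 300.8, -15.6], [100, 310, 49.5, 300.8, -15.6], [100, 310, 49.5, 300.8, -15.6], [100, 310, 49.5, 300.8, -15.6], [100, 310, 49.5, 300.8, -15.6], [100, 310, 49.5, 300.8, -15.6], [100, 310, 49.5, 300.8, -15.6]]])

```text
t: 1.8
tool_pos: [0.3987, 0.252, 0.1498]
orientation: [-0.489, 0.489, -0.511, 0.511]
wrist_force: [-0.0, 0.7, 0.6]
grip_width: 0.0851
```

```bash
python3 -c "
from plan import *
save('top','t1.png'); save('scene','s1.png')
plan(.398,.2555,.004,np.pi/2-.038)"
```

```text
t 1.9 pos [0.3985 0.2552 0.1504] jaw -92.31 down [ 0.001  0.001 -1.   ] w 0.0855 F [-0.2  1.3 -0.1] q6 0.54
shift xyz [ -0.2 146.4  -0.6] world turn 0.1 -> roll -0.1
```

View pics/s1.png

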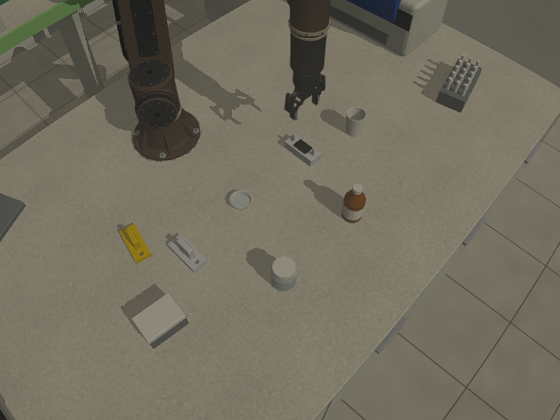

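The open gripper hangs above the lower half (about row 105, col 305, with the block at (148,302)). I'll descend.

Call:
send_rows(increments=[[[100, 0, 50, -0.6, 0], [100, 0, 100, -0.6, 0], [100, 0, 135, -0.6, 0], [100, 0, 146, -0.6, 0], [100, 0, 146, -0.6, 0], [100, 0, 146, -0.6, 0]]])

```text
t: 2.65
tool_pos: [0.398, 0.2568, 0.0053]
orientation: [0.491, -0.49, 0.509, -0.509]
wrist_force: [-0.7, -0.4, 0.1]
grip_width: 0.0858
```

Call:
send_rows(increments=[[[0, 0, 0, 0, 0], [0, 0, 0, 0, 0], [0, 0, 0, 0, 0], [0, 0, 0, 0, 0], [0, 0, 0, 0, 0], [0, 0, 0, 0, 0]]])

```text
t: 3.4
tool_pos: [0.3974, 0.2555, 0.004]
orientation: [-0.49, 0.49, -0.51, 0.51]
wrist_force: [0.1, -0.1, -0.1]
grip_width: -0.0001
```

```bash
python3 -c "
from plan import *
plan(.398,.2555,.1,np.pi/2-.038)"
```

```text
t 3.4 pos [0.3974 0.2555 0.004 ] jaw -92.21 down [-0. -0. -1.] w -0.0001 F [ 0.1 -0.1 -0.1] q6 0.54
shift xyz [ -0.1 -96.    0.6] world turn 0.0 -> roll -0.0
```

```bash
python3 -c "
from h import *
a=save('top','t2.png'); b=save('scene','s2.png')
c=lambda im,r,k:cv2.resize(im[r-50:r+50,k-66:k+66],(390,295),interpolation=cv2.INTER_CUBIC)
cv2.imwrite('pics/c2.png',np.hstack([c(a,238,189),c(b,140,302)])[:,:,::-1])
print(r.get_obs()['grip_width'])"
```

```text
4.628979495399855e-05
```

View pics/c2.png

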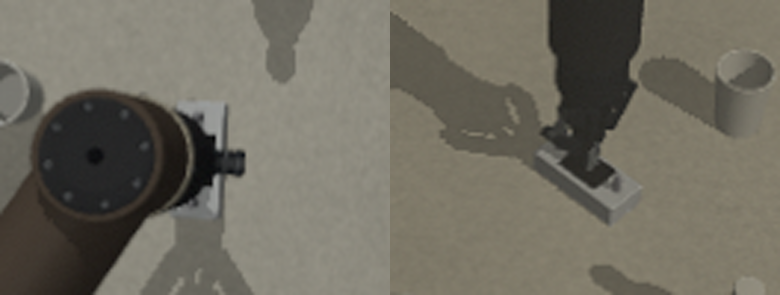

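```bash
python3 -c "
from h import *
a=r.get_image('top'); b=r.get_image('scene'); o=r.get_obs()
print(o['qpos'],o['tool_pos'],o['grip_width'],o['wrist_force'],o['t'])
def c(im,n):
    p=proj(n,o['tool_pos'])[0]; q=proj(n,o['tool_pos']+[0,0,.1])[0]; print(n,p,q)
    r0,k0=int(p[0])-35,int(p[1])-28
    u=cv2.resize(im[r0:r0+58,k0:k0+57],(390,397),interpolation=cv2.INTER_CUBIC)
    s=390/57
    return u
cv2.imwrite('pics/c3.png',np.hstack([c(a,'top'),c(b,'scene')])[:,:,::-1])
"
```

```text
[ 9.89424318e-01  2.59132294e-01 -6.69511522e-01  5.29777165e-05
 -6.42257175e-01  5.42862964e-01] [0.39742124 0.25550516 0.00396549] 0.0001982991187122838 [-0.87845935  0.14956725  0.50674009] 3.6
top [242.04494836 190.41162322] [241.73740114 184.78727813]
scene [151.34789976 302.05042036] [130.68433182 303.19444219]
```

View pics/c3.png

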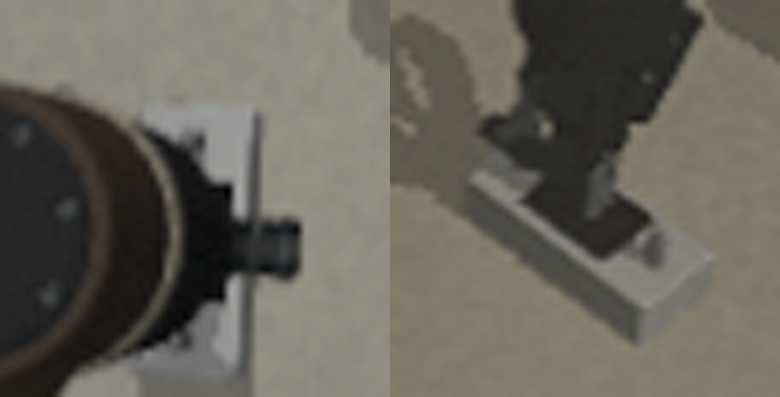

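```bash
python3 -c "
from h import *
im=cv2.imread('pics/s1.png')
for z in (.13,.15,.163,.19,.22): 
  print(z,[np.round(proj('scene',[.3985,.2552+d,z])[0],1) for d in (-.043,0,.043)])
u=cv2.resize(im[50:170,240:380],(700,600),interpolation=cv2.INTER_CUBIC)
for z,c in ((.15,(0,0,255)),(.163,(0,255,0)),(.19,(255,0,0))):
  for d in (-.043,.043):
    p=proj('scene',[.3985,.2552+d,z])[0]; cv2.circle(u,(int((p[1]-240)*5),int((p[0]-50)*5)),4,c,-1)
cv2.imwrite('pics/c4.png',u)
"
```

```text
0.13 [array([132.7, 294.4]), array([125.2, 303.7]), array([117.9, 312.8])]
0.15 [array([128.2, 294.6]), array([120.7, 304. ]), array([113.4, 313.1])]
0.163 [array([125.2, 294.7]), array([117.7, 304.1]), array([110.4, 313.3])]
0.19 [array([118.9, 294.9]), array([111.3, 304.5]), array([104. , 313.8])]
0.22 [array([111.6, 295.1]), array([104.1, 304.9]), array([ 96.8, 314.4])]
```

View pics/c4.png

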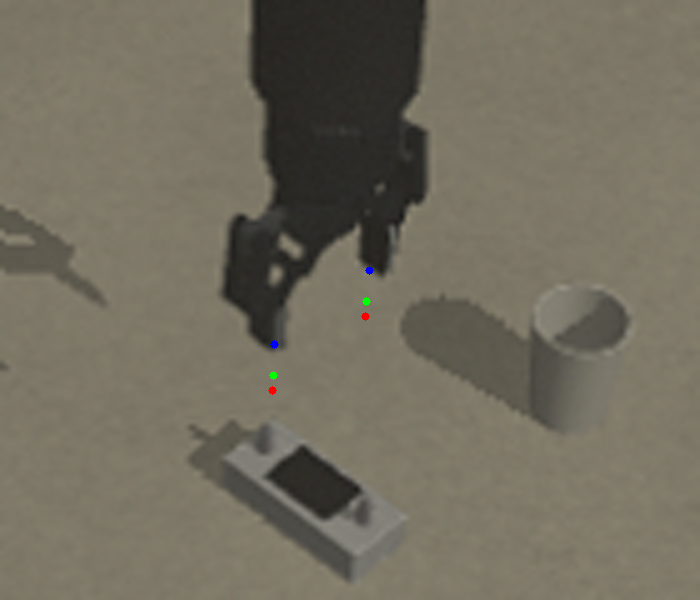

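The fingers closed on nothing. In pictures they end about 27 mm higher than the reported TCP, just above the seal. I'll raise the arm and measure that offset with both cameras while the fingers are shut.

Call:
send_rows(increments=[[[0, 0, -50, 0, 0], [0, 0, -100, 0, 0], [0, 0, -100, 0, 0], [0, 0, -100, 0, 0]]])

```text
t: 4.1
tool_pos: [0.3971, 0.2554, 0.1039]
orientation: [0.49, -0.49, 0.51, -0.509]
wrist_force: [0.4, -0.4, -0.7]
grip_width: 0.0001
```

```bash
python3 -c "
from h import *
a=save('top','t3.png'); b=save('scene','s3.png'); o=r.get_obs(); T=o['tool_pos']; print(T,o['grip_width'])
U=[]
for n,im in (('top',a),('scene',b)):
  p0=proj(n,T)[0]; r0,c0=int(p0[0])-50,int(p0[1])-36
  u=cv2.resize(im[r0:r0+72,c0:c0+72],(390,390),interpolation=cv2.INTER_CUBIC)[:,:,::-1].copy()
  for dz,c in ((0,(0,0,255)),(.03,(0,255,0))):
    p=proj(n,T+[0,0,dz])[0]; cv2.circle(u,(int((p[1]-c0)*390/72),int((p[0]-r0)*390/72)),2,c,-1)
  U.append(u)
cv2.imwrite('pics/c5.png',np.hstack(U))
"
```

```text
[0.396855   0.25483976 0.10301279] 3.601547733197098e-05
```

View pics/c5.png

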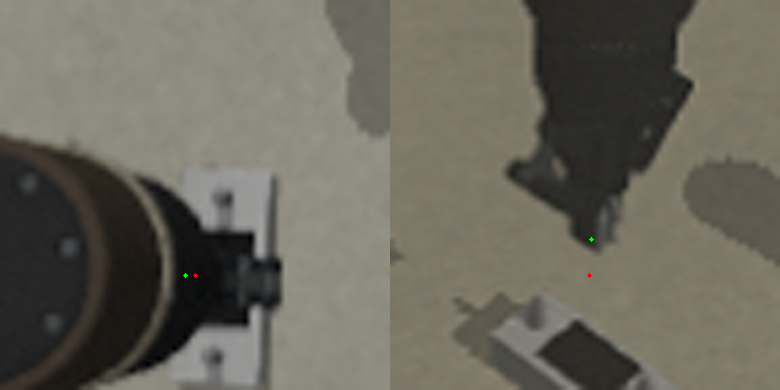

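Call:
send_rows(increments=[[[100, 0, 0, 0, 0], [100, 0, 0, 0, 0], [100, 0, 30, 0, 0], [100, 0, 70, 0, 0], [100, 0, 100, 0, 0], [100, 0, 110, 0, 0], [100, 0, 110, 0, 0]]])

```text
t: 5.08
tool_pos: [0.3974, 0.2553, -0.0062]
orientation: [-0.49, 0.491, -0.509, 0.51]
wrist_force: [0.5, -0.8, 0.2]
grip_width: 0.0857
```

Call:
send_rows(increments=[[[100, 0, 6, 0, 0], [100, 0, 12, 0, 0], [100, 0, 15, 0, 0], [100, 0, 15, 0, 0]]])

```text
t: 5.58
tool_pos: [0.3974, 0.2554, -0.0211]
orientation: [-0.49, 0.49, -0.51, 0.51]
wrist_force: [0.2, 0.4, 0.6]
grip_width: 0.0852
```

```bash
python3 -c "
from plan import *
a=save('top','t4.png'); b=save('scene','s4.png')
c=lambda im,r,k:cv2.resize(im[r-30:r+30,k-40:k+40],(390,292),interpolation=cv2.INTER_CUBIC)
cv2.imwrite('pics/c6.png',np.hstack([c(a,238,189),c(b,140,302)])[:,:,::-1])
plan(.398,.2555,-.022,np.pi/2-.038)"
```

```text
t 5.67 pos [ 0.3975  0.2556 -0.0209] jaw -92.21 down [ 0.  0. -1.] w 0.0853 F [0.1 0.3 0.3] q6 0.54
shift xyz [0.1 1.1 0.5] world turn 0.0 -> roll -0.0
```

View pics/c6.png

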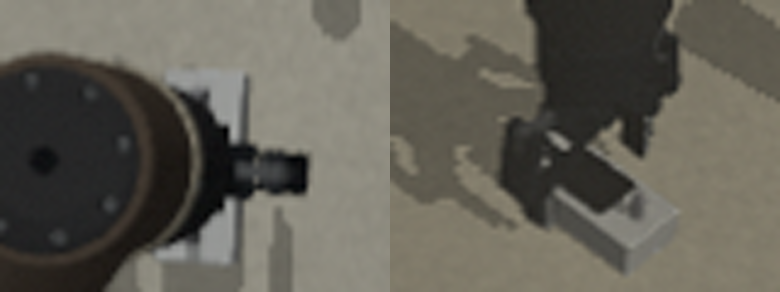

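```bash
python3 -c "
from h import *
print(back('scene',[155.2,293.8],.018),back('scene',[155.2,293.8],.008))
print(proj('scene',[[.3975,.2556-.043,.018],[.3975,.2556-.05,.018],[.398-.06,.2555-.025,0.03]]))
print('tip shut',[back('scene',[204-0,0],0)] and None)
T=np.array([.39686,.25484,.103]); p0=proj('scene',T)[0]; r0,c0=int(p0[0])-50,int(p0[1])-36
print(back('scene',[r0+245*72/390,c0+(598-390)*72/390],.130), T)
"
```

```text
[0.39624697 0.21564079 0.018     ] [0.39080389 0.22199764 0.008     ]
[[155.92928303 293.45822576]
 [157.145137   292.00807132]
 [141.03079302 283.76484334]]
tip shut None
[0.40022788 0.25648591 0.13      ] [0.39686 0.25484 0.103  ]
```

Call:
send_rows(increments=[[[0, 0, 1, 0.5, 0], [0, 0, 1, 0.5, 0], [0, 0, 1, 0.5, 0], [0, 0, 1, 0.5, 0], [0, 0, 1, 0.5, 0], [0, 0, 1, 0.5, 0]]])

```text
t: 6.42
tool_pos: [0.398, 0.2554, -0.0217]
orientation: [-0.49, 0.49, -0.509, 0.51]
wrist_force: [-1.3, -1.1, 4.8]
grip_width: 0.0485
```

Call:
send_rows(increments=[[[0, 0, -20, 0, 0], [0, 0, -50, 0, 0], [0, 0, -90, 0, 0], [0, 0, -120, 0, 0], [0, 0, -120, 0, 0]]])

```text
t: 7.05
tool_pos: [0.3984, 0.2564, 0.0993]
orientation: [0.491, -0.489, 0.51, -0.509]
wrist_force: [-0.0, -0.0, -7.1]
grip_width: 0.0487
```

```bash
python3 -c "
from plan import *
a=save('top','t5.png'); b=save('scene','s5.png')
c=lambda im,r,k:cv2.resize(im[r-30:r+30,k-40:k+40],(390,292),interpolation=cv2.INTER_CUBIC)
cv2.imwrite('pics/c7.png',np.hstack([c(a,238,189),c(b,120,302)])[:,:,::-1])
plan(.664,.023,.1,-.03)"
```

```text
t 7.15 pos [0.397  0.2547 0.0968] jaw -92.25 down [-0.002 -0.001 -1.   ] w 0.0487 F [-0.8  0.5 -6.8] q6 0.54
shift xyz [221.1  -3.5 275.9] world turn -89.5 -> roll 89.5
```

View pics/c7.png

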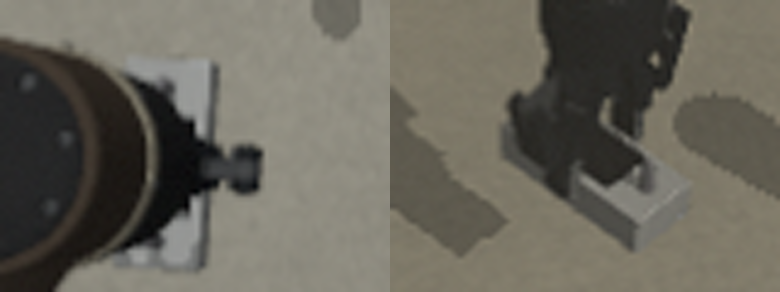

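Call:
send_rows(increments=[[[0, 0, -60, 0, 0], [0, 40, -64, 50, 10.7], [0, 80, -64, 100, 21.4], [0, 120, -64, 150, 32.1], [0, 160, -64, 200, 42.8], [0, 200, -64, 250, 53.5], [0, 221, -64, 276, 64.2], [0, 221, -64, 276, 74.9]]])

```text
t: 8.15
tool_pos: [0.6655, 0.0212, 0.1571]
orientation: [-0.074, 0.078, -0.703, 0.703]
wrist_force: [-1.1, 0.0, -6.9]
grip_width: 0.0483
```

```bash
python3 -c "
from plan import *
plan(.664,.023,.15,np.radians(-1.55))"
```

```text
t 8.15 pos [0.6655 0.0212 0.1571] jaw -167.68 down [-0.006 -0.002 -1.   ] w 0.0483 F [-1.1  0.  -6.9] q6 -0.11
shift xyz [ 1.   7.1 -2. ] world turn -13.9 -> roll 13.9
```

Call:
send_rows(increments=[[[0, 0, 0, 0, 10], [0, 0, 20, 0, 14.4], [0, 0, 20, 0, 14.4], [0, 0, 20, 0, 14.4], [0, 0, 20, 0, 14.4]]])

```text
t: 8.78
tool_pos: [0.6655, 0.0241, 0.1422]
orientation: [0.009, -0.009, -0.707, 0.707]
wrist_force: [0.0, 0.1, -6.3]
grip_width: 0.0483
```

```bash
python3 -c "
from plan import *
a=save('top','t6.png'); b=save('scene','s6.png')
c=lambda im,r,k:cv2.resize(im[r-60:r+60,k-80:k+80],(390,292),interpolation=cv2.INTER_CUBIC)
cv2.imwrite('pics/c8.png',np.hstack([c(a,155,270),c(b,230,315)])[:,:,::-1])
plan(.664,.023,-.018,np.radians(-1.55))"
```

```text
t 8.88 pos [0.6655 0.0242 0.1425] jaw 178.53 down [ 0.001  0.    -1.   ] w 0.0483 F [ 1.2 -0.4 -6.3] q6 -0.35
shift xyz [  1.6 160.5   1.2] world turn -0.1 -> roll 0.1
```

View pics/c8.png

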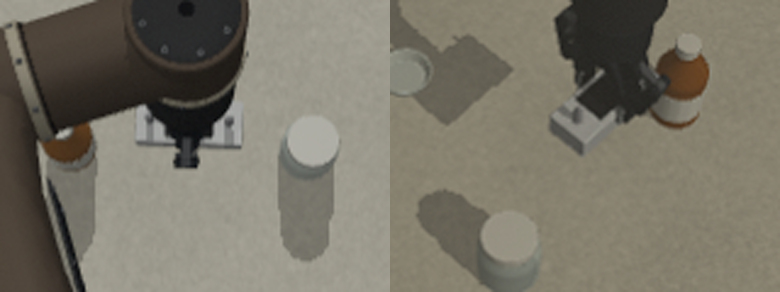

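View pics/s6.png

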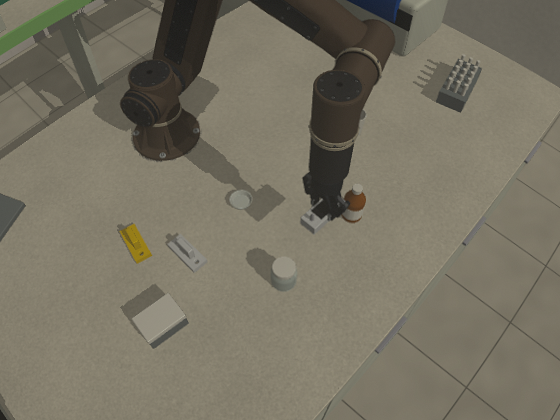

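View pics/t6.png

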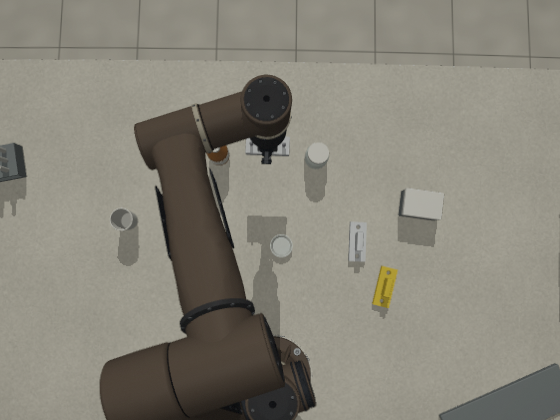

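Call:
send_rows(increments=[[[0, 1.5, 50, 1, 0], [0, 1.5, 100, 1, 0], [0, 1.5, 140, 1, 0], [0, 1.5, 158, 1, 0], [0, 1.5, 160, 1, 0], [0, 1.5, 160, 1, 0]]])

```text
t: 9.62
tool_pos: [0.6652, 0.0234, -0.0162]
orientation: [-0.008, 0.01, 0.707, -0.707]
wrist_force: [0.3, 0.7, -4.9]
grip_width: 0.0487
```

Call:
send_rows(increments=[[[0, 0, 2, 0, 0], [0, 0, 4, 0, 0], [0, 0, 4, 0, 0], [0, 0, 4, 0, 0]]])

```text
t: 10.12
tool_pos: [0.6639, 0.0231, -0.0216]
orientation: [-0.009, 0.009, 0.707, -0.707]
wrist_force: [0.3, 0.8, -2.5]
grip_width: 0.0485
```

Call:
send_rows(increments=[[[0, 0, 0.5, 0, 0], [0, 0, 1, 0, 0], [0, 0, 1, 0, 0]]])

```text
t: 10.5
tool_pos: [0.6639, 0.0231, -0.0216]
orientation: [0.009, -0.009, -0.707, 0.707]
wrist_force: [-4.4, 0.4, 7.2]
grip_width: 0.0486
```

```bash
python3 -c "
from plan import *
plan(.664,.023,-.018,np.radians(-1.55))"
```

```text
t 10.5 pos [ 0.6639  0.0231 -0.0216] jaw 178.52 down [ 0.001 -0.    -1.   ] w 0.0486 F [-4.4  0.4  7.2] q6 -0.35
shift xyz [-0.1 -3.6  0.1] world turn -0.1 -> roll 0.1
```

Contact with the bench at 7 N. I'll open and rise.

Call:
send_rows(increments=[[[100, 0, 0, 0, 0], [100, 0, 0, 0, 0], [100, 0, 0, 0, 0], [100, 0, -10, 0, 0], [100, 0, -50, 0, 0], [100, 0, -110, 0, 0], [100, 0, -160, 0, 0], [100, 0, -200, 0, 0]]])

```text
t: 11.5
tool_pos: [0.6642, 0.0231, 0.1806]
orientation: [-0.008, 0.01, 0.707, -0.707]
wrist_force: [0.2, 0.9, -0.2]
grip_width: 0.0855
```

```bash
python3 -c "
from plan import *
a=save('top','t7.png'); b=save('scene','s7.png')
plan(.408,-.2556,.15,np.radians(90-1.6))"
```

```text
t 11.6 pos [0.6666 0.0233 0.1839] jaw 178.53 down [ 0.01   0.001 -1.   ] w 0.085 F [ 0.1  0.1 -0.2] q6 -0.35
shift xyz [251.7  31.  285.5] world turn 89.9 -> roll -89.9
```

View pics/s7.png

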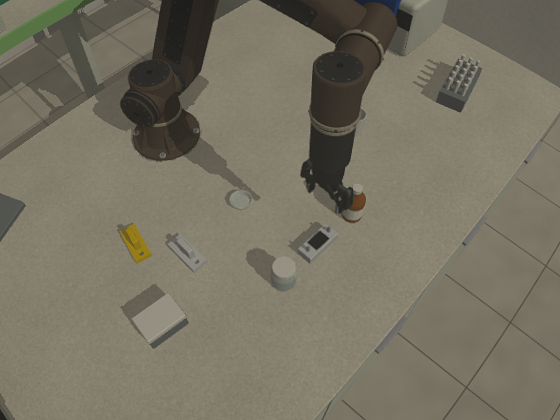

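Call:
send_rows(increments=[[[100, 40, 0, 45, -10.6], [100, 80, 0, 90, -21.2], [100, 120, 0, 135, -31.8], [100, 160, 0, 180, -42.4], [100, 200, 10, 225, -53], [100, 240, 20, 270, -63.6], [100, 252, 31, 285, -74.2], [100, 252, 31, 285, -84.8]]])

```text
t: 12.6
tool_pos: [0.4023, -0.2562, 0.1457]
orientation: [0.47, -0.47, 0.529, -0.528]
wrist_force: [1.3, 0.1, 0.9]
grip_width: 0.0852
```

Call:
send_rows(increments=[[[100, 0, 0, 0, -5.1], [100, 0, 0, 0, -5.1], [100, 0, 0, 0, -5.1]]])

```text
t: 12.98
tool_pos: [0.4043, -0.2551, 0.1462]
orientation: [-0.492, 0.492, -0.508, 0.508]
wrist_force: [0.9, 0.2, -1.1]
grip_width: 0.0853
```

```bash
cat > m.py <<'E'
from plan import *
from run1 import *
a=save('top','t8.png'); b=save('scene','s8.png')
plan(.408,-.2556,-.005,np.radians(90-1.6))
c=lambda im,r,k:cv2.resize(im[r-45:r+45,k-60:k+60],(390,292),interpolation=cv2.INTER_CUBIC)
cv2.imwrite('pics/c9.png',np.vstack([np.hstack([c(a,245,359),c(b,235,186)]),np.hstack([c(a,155,265),c(b,235,318)])])[:,:,::-1])
ims=load('8')
for cams in (('scene','top'),('top',),('scene',)):
    print(cams,dobody(ims,low,[.664,.023,1.54],[.005,.005,.1],26,[.664,.023,.015],cams,f'pics/g{len(cams)}{cams[0]}.png'))
E
python3 m.py
```

```text
t 13.07 pos [ 0.4043 -0.2551  0.1461] jaw -91.87 down [ 0. -0. -1.] w 0.0851 F [-0.1 -0.   1.1] q6 1.69
shift xyz [  0.4 151.1   3.7] world turn 0.3 -> roll -0.3
('scene', 'top') (array([0.66408515, 0.02243847, 1.55349596]), np.float64(83.96668161313585))
('top',) (array([0.6641017 , 0.02215456, 1.55007614]), np.float64(26.924975079349952))
('scene',) (array([0.66335973, 0.02326238, 1.55492776]), np.float64(51.95876907397634))
```

View pics/c9.png

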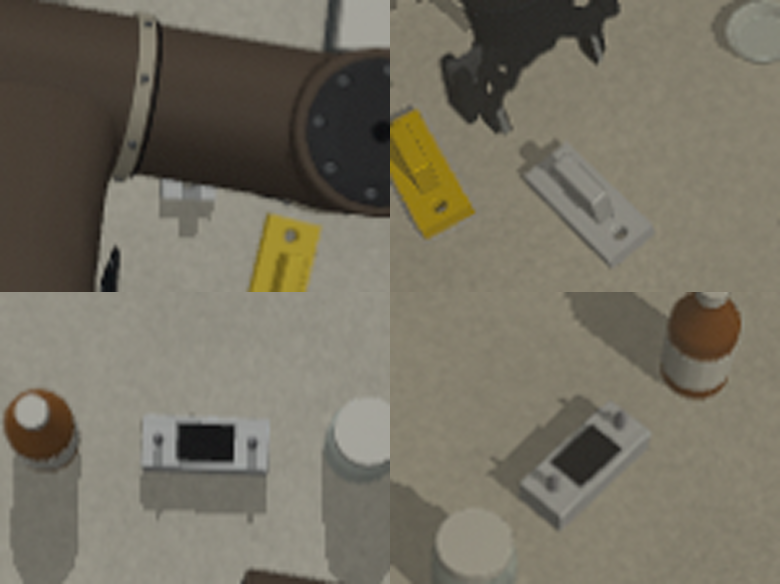

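View pics/g2scene.png

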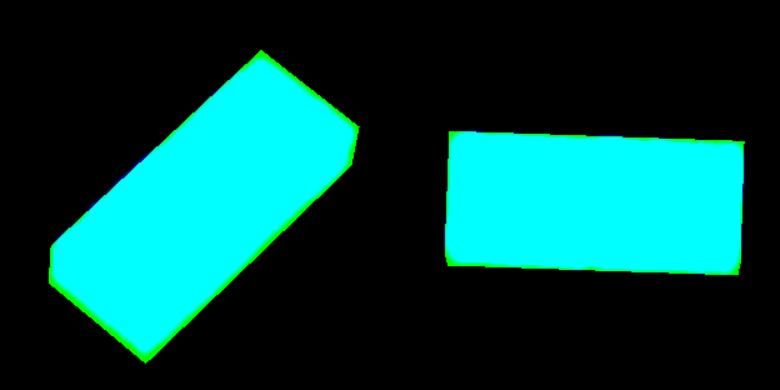

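Call:
send_rows(increments=[[[100, 0.4, 50, 3.7, -0.2], [100, 0.4, 100, 3.7, -0.2], [100, 0.4, 140, 3.7, -0.2], [100, 0.4, 151, 3.7, -0.2], [100, 0.4, 151, 3.7, -0.2], [100, 0.4, 151, 3.7, -0.2]]])

```text
t: 13.82
tool_pos: [0.4093, -0.256, -0.0035]
orientation: [-0.493, 0.493, -0.506, 0.508]
wrist_force: [0.1, 0.3, 0.5]
grip_width: 0.0853
```

```bash
python3 -c "
from plan import *
a=save('top','t9.png'); b=save('scene','s9.png')
c=lambda im,r,k:cv2.resize(im[r-30:r+30,k-40:k+40],(390,292),interpolation=cv2.INTER_CUBIC)
cv2.imwrite('pics/c10.png',np.hstack([c(a,241,359),c(b,240,186)])[:,:,::-1])
plan(.408,-.2556,-.005,np.radians(90-1.66))"
```

```text
t 13.93 pos [ 0.4091 -0.2559 -0.0035] jaw -91.6 down [ 0.003 -0.001 -1.   ] w 0.0856 F [0.6 0.7 0.4] q6 1.69
shift xyz [-0.3  1.4 -1.2] world turn -0.1 -> roll 0.1
```

View pics/c10.png

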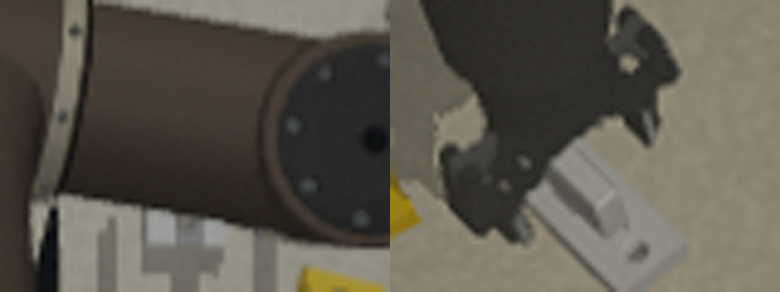

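Call:
send_rows(increments=[[[0, 0, 0, 0, 0], [0, 0, 0, 0, 0], [0, 0, 0, 0, 0], [0, 0, 0, 0, 0], [0, 0, 0, 0, 0], [0, 0, 0, 0, 0]]])

```text
t: 14.68
tool_pos: [0.408, -0.2557, -0.0049]
orientation: [-0.493, 0.493, -0.507, 0.507]
wrist_force: [-0.3, 0.5, 4.1]
grip_width: 0.017
```

```bash
python3 -c "
from plan import *
plan(.408,-.2556,.1,np.radians(90-1.66))"
```

```text
t 14.68 pos [ 0.408  -0.2557 -0.0049] jaw -91.6 down [ 0. -0. -1.] w 0.017 F [-0.3  0.5  4.1] q6 1.69
shift xyz [-1.000e-01 -1.049e+02 -0.000e+00] world turn -0.1 -> roll 0.1
```

Call:
send_rows(increments=[[[0, 0, -20, 0, 0], [0, 0, -60, 0, 0], [0, 0, -110, 0, 0], [0, 0, -155, 0, 0], [0, 0, -165, 0, 0], [0, 0, -165, 0, 0], [0, 0, -165, 0, 0]]])

```text
t: 15.55
tool_pos: [0.4067, -0.2553, 0.1581]
orientation: [0.492, -0.493, 0.508, -0.506]
wrist_force: [0.6, 0.4, -3.9]
grip_width: 0.0169
```

```bash
python3 -c "
from plan import *
a=save('top','t10.png'); b=save('scene','s10.png')
c=lambda im,r,k:cv2.resize(im[r-45:r+45,k-60:k+60],(390,292),interpolation=cv2.INTER_CUBIC)
cv2.imwrite('pics/c11.png',np.hstack([c(a,241,359),c(b,220,186)])[:,:,::-1])
plan(.664,.0227,.16,np.radians(-1.4))"
```

```text
t 15.65 pos [ 0.407  -0.2554  0.1584] jaw -91.62 down [-0.003  0.001 -1.   ] w 0.0172 F [ 0.4  0.3 -3.2] q6 1.69
shift xyz [-285.3   -2.2  249. ] world turn -89.8 -> roll 89.8
```

View pics/c11.png

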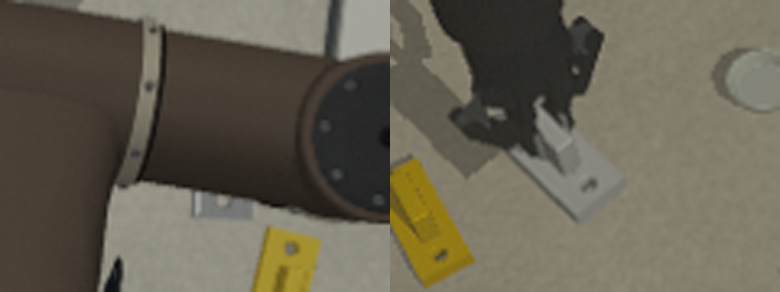

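Held level. Next I'll carry it over and turn.

Call:
send_rows(increments=[[[0, -45, -2, 40, 10.6], [0, -90, -2, 80, 21.2], [0, -135, -2, 120, 31.8], [0, -180, -2, 160, 42.4], [0, -225, -2, 200, 53], [0, -270, -2, 235, 63.6], [0, -285.3, -2, 249, 74.2], [0, -285.3, -2, 249, 84.8]]])

```text
t: 16.65
tool_pos: [0.6653, 0.0241, 0.1592]
orientation: [-0.019, 0.022, -0.707, 0.707]
wrist_force: [-1.2, -0.6, -3.6]
grip_width: 0.0173
```

Call:
send_rows(increments=[[[0, 0, 20, 0, 5], [0, 0, 50, 0, 5], [0, 0, 70, 0, 5], [0, 0, 70, 0, 5], [0, 0, 70, 0, 5], [0, 0, 70, 0, 5]]])

```text
t: 17.4
tool_pos: [0.6656, 0.0226, 0.093]
orientation: [-0.008, 0.009, 0.707, -0.707]
wrist_force: [0.1, 0.1, -3.5]
grip_width: 0.017
```

```bash
cat > m2.py <<'E'
from plan import *
from run1 import *
import sys
tag=sys.argv[1]
a=save('top',f't{tag}.png'); b=save('scene',f's{tag}.png')
plan(.664,.0227,.06,np.radians(-1.4))
c=lambda im,r,k:cv2.resize(im[r-35:r+35,k-47:k+47],(390,290),interpolation=cv2.INTER_CUBIC)
cv2.imwrite(f'pics/d{tag}.png',np.hstack([c(a,150,265),c(b,235,318)])[:,:,::-1])
E
python3 m2.py 11
```

```text
t 17.5 pos [0.6653 0.0226 0.0929] jaw 178.6 down [ 0.001  0.    -1.   ] w 0.017 F [ 0.3 -0.6 -2.9] q6 -0.35
shift xyz [ 1.4 32.9 -0. ] world turn 0.0 -> roll -0.0
```

View pics/d11.png

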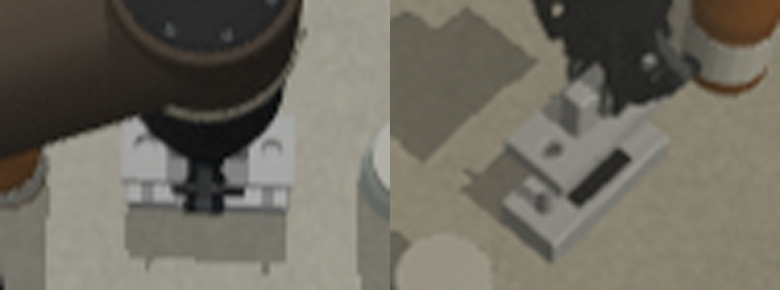

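Call:
send_rows(increments=[[[0, 1.4, 15, 0, 0], [0, 1.4, 33, 0, 0], [0, 1.4, 33, 0, 0], [0, 1.4, 33, 0, 0], [0, 1.4, 33, 0, 0]]])

```text
t: 18.12
tool_pos: [0.6639, 0.0226, 0.0594]
orientation: [-0.008, 0.009, 0.707, -0.707]
wrist_force: [-0.4, 0.4, -3.6]
grip_width: 0.0172
```

```bash
python3 m2.py 12
python3 - <<'E'
from run1 import *
ims=load('12'); o=r.get_obs(); T=o['tool_pos']; print(T)
th=np.radians(88.6); zu=T[2]+.0049
U=[]
for n,(rr,kk) in {'top':(150,265),'scene':(235,318)}.items():
    im=ims[n]; s=390/94
    u=cv2.resize(im[rr-35:rr+35,kk-47:kk+47],(390,290),interpolation=cv2.INTER_CUBIC)
    def pl(P,c):
        p=proj(n,P); q=np.c_[(p[:,1]-kk+47+.5)*s,(p[:,0]-rr+35+.5)*s]
        cv2.polylines(u,[np.round(q*8).astype(np.int32)],True,c,1,cv2.LINE_AA,3)
    sq=np.array([[-.06,-.025],[.06,-.025],[.06,.025],[-.06,.025]])@np.array([[np.cos(th),np.sin(th)],[-np.sin(th),np.cos(th)]])
    for z in(zu,zu+.016): pl(np.c_[sq+T[:2],np.full(4,z)],(0,0,255))
    pl(np.c_[sq+[.6640,.0226],np.full(4,.03)],(0,200,0))
    for e in(-.044,.044):
        a=np.linspace(0,6.28,20)
        C=np.array([np.cos(th),np.sin(th)])*e
        pl(np.c_[C+T[:2]+.0065*np.c_[np.cos(a),np.sin(a)],np.full(20,zu+.016)],(0,0,255))
        pl(np.c_[C+[.664,.0226]+.002*np.c_[np.cos(a),np.sin(a)],np.full(20,.054)],(255,0,0))
    U.append(u)
cv2.imwrite('pics/e12.png',np.hstack(U))
E
```

```text
t 18.23 pos [0.6638 0.0226 0.0595] jaw 178.6 down [ 0.001  0.    -1.   ] w 0.0173 F [ 0.6  1.2 -3.7] q6 -0.35
shift xyz [-0.2 -0.5 -0.1] world turn 0.0 -> roll -0.0
[0.66382457 0.02261212 0.05952342]
```

View pics/e12.png

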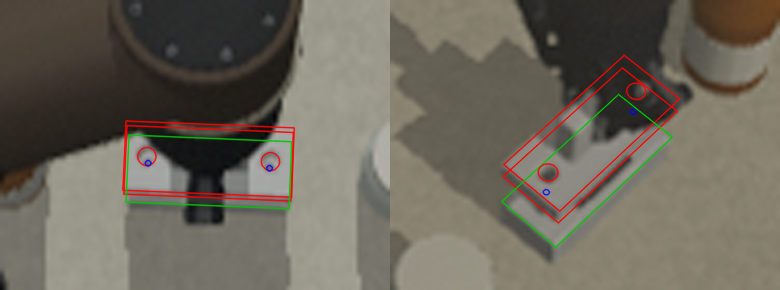

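View pics/d12.png

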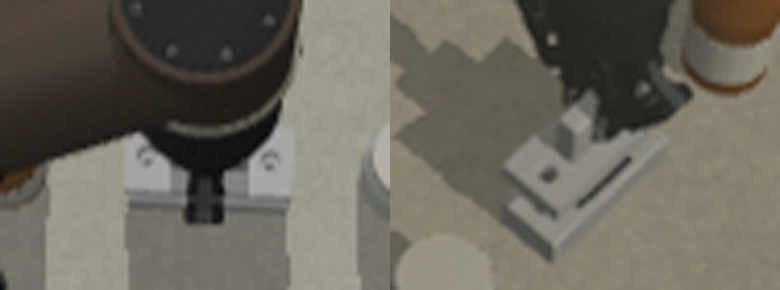

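Model overlays match the plate and dowels in both views. I'll lower slowly, watching the force.

Call:
send_rows(increments=[[[0, 0, 4, 0, 0], [0, 0, 8, 0, 0], [0, 0, 12, 0, 0], [0, 0, 16, 0, 0], [0, 0, 16, 0, 0]]])

```text
t: 18.85
tool_pos: [0.6631, 0.0224, 0.0424]
orientation: [0.009, -0.008, -0.707, 0.707]
wrist_force: [-0.1, 0.1, -3.1]
grip_width: 0.0171
```

Call:
send_rows(increments=[[[0, 0, 3, 0, 0], [0, 0, 6, 0, 0], [0, 0, 9, 0, 0], [0, 0, 12, 0, 0], [0, 0, 12, 0, 0]]])

```text
t: 19.48
tool_pos: [0.6632, 0.0225, 0.0307]
orientation: [0.009, -0.009, -0.707, 0.707]
wrist_force: [0.3, 0.6, -2.4]
grip_width: 0.0171
```

```bash
python3 m2.py 13
```

```text
t 19.57 pos [0.6635 0.0225 0.031 ] jaw 178.6 down [-0. -0. -1.] w 0.0172 F [ 0.1  0.7 -2.7] q6 -0.35
shift xyz [ -0.5 -29.   -0.2] world turn 0.0 -> roll -0.0
```

View pics/d13.png

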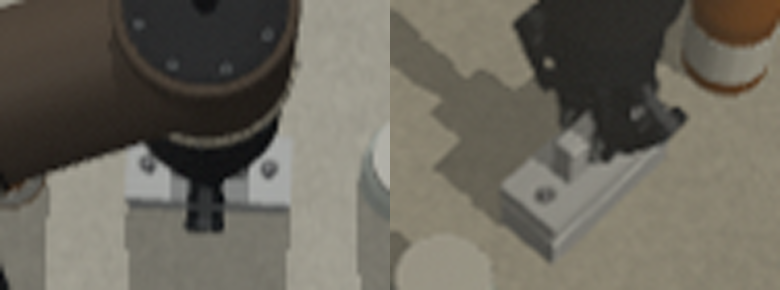

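Both dowels show in the holes and the gap is small. Now I press.

Call:
send_rows(increments=[[[0, 0, 1.5, 0, 0], [0, 0, 3, 0, 0], [0, 0, 4, 0, 0], [0, 0, 5, 0, 0], [0, 0, 5, 0, 0], [0, 0, 5, 0, 0]]])

```text
t: 20.32
tool_pos: [0.6637, 0.0225, 0.0269]
orientation: [0.008, -0.009, -0.707, 0.707]
wrist_force: [-2.9, 1.0, 5.8]
grip_width: 0.0169
```

Call:
send_rows(increments=[[[0, 0, 0.5, 0, 0], [0, 0, 1, 0, 0], [0, 0, 1, 0, 0], [0, 0, 1, 0, 0]]])

```text
t: 20.82
tool_pos: [0.6637, 0.0226, 0.026]
orientation: [0.008, -0.009, -0.707, 0.707]
wrist_force: [-3.7, 1.4, 7.3]
grip_width: 0.0171
```

Call:
send_rows(increments=[[[0, 0, 0.5, 0, 0], [0, 0, 1, 0, 0], [0, 0, 1, 0, 0], [0, 0, 1, 0, 0]]])

```text
t: 21.32
tool_pos: [0.6637, 0.0226, 0.0252]
orientation: [0.008, -0.009, -0.707, 0.707]
wrist_force: [-3.7, 0.8, 8.6]
grip_width: 0.017
```

Call:
send_rows(increments=[[[0, 0, 0.5, 0, 0], [0, 0, 1, 0, 0], [0, 0, 1, 0, 0], [0, 0, 1, 0, 0]]])

```text
t: 21.82
tool_pos: [0.6638, 0.0226, 0.0252]
orientation: [0.008, -0.009, -0.707, 0.707]
wrist_force: [-6.1, 1.3, 13.5]
grip_width: 0.0168
```

Call:
send_rows(increments=[[[0, 0, 0.5, 0, 0], [0, 0, 1, 0, 0], [0, 0, 1, 0, 0], [0, 0, 1, 0, 0], [0, 0, 1, 0, 0], [0, 0, 1, 0, 0]]])

```text
t: 22.58
tool_pos: [0.6639, 0.0226, 0.0251]
orientation: [0.008, -0.009, -0.707, 0.707]
wrist_force: [-9.8, 1.7, 21.0]
grip_width: 0.0173
```

```bash
python3 m2.py 14
python3 - <<'E'
from run1 import *
ims=load('14')
comb=lambda x:[box(x[0],x[1],x[2],.12,.05,0,.046)]
th=1.546
o=r.get_obs(); T=o['tool_pos']; print(T,o['wrist_force'])
E
```

```text
t 22.68 pos [0.6639 0.0226 0.0251] jaw 178.64 down [ 0.002 -0.    -1.   ] w 0.0168 F [-8.5  1.1 21.4] q6 -0.35
shift xyz [ -0.2 -34.9  -0.1] world turn -0.0 -> roll 0.0
[0.6638708  0.0225532  0.02512166] [-8.46242728  1.11886305 21.40616805]
```

View pics/d14.png

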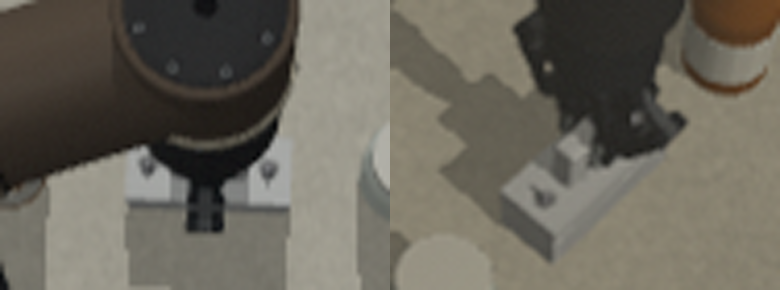

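View pics/s14.png

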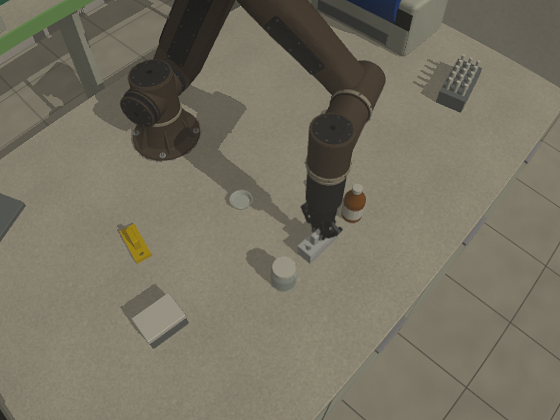

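The picture shows no gap between the halves. Height stopped at 25.1 mm reported while the force rose to 21 N, and the bottle, jar, dish and box have not moved. I'm handing in.

```bash
python3 -c "
from rig import r
print(r.finish_job()); o=r.get_obs(); print(o['t'],o['tool_pos'],o['wrist_force'],o['grip_width'])"
```

```text
the job is handed in; nothing more can be done
None
the job is handed in; nothing more can be done
```

The job is handed in. The lower half was placed midway between the bottle and jar and let go. The upper half is fitted over both dowels and was held pressed shut at hand-in, about 22.7 s into the 64 s allowed.

- **Placing:** After release, the camera fit put the lower half at about (0.664, 0.022), against an estimated midpoint of (0.664, 0.023). Its long side was within a degree of the bottle–jar line.
- **Closing:** The height stopped at 25.1 mm reported, which is the flush height expected from the grasp on the bench. From there the wrist force rose from about 9 N to 21 N with no further travel, and the pictures show the dowels through the holes and no visible gap.
- **Other things:** In the last scene picture the bottle, jar, dish and tip box look where they stood. The yellow look-alike was not touched. The arm hid the beaker in that picture, but nothing went near it at bench height.

**What disagreed:**
- **First grasp:** My first grasp of the lower half closed on air. The fingers actually end about 27 to 30 mm above the reported tool point, so I measured that offset and worked with it.
- **Lower-half detection:** The network's position for the lower half in the top view was about 1 cm off my outline fit, and I used the fit.
- **Sideways push:** About 8 N of sideways force remained during the final press, and nothing visibly slipped.

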